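# Lock off the belt sander at its console

## Robot

A 7-joint arm with a two-finger parallel gripper is mounted at the origin on the work surface. World frame = base frame: x ahead of the robot, y to its left, z up, the work surface at z = 0. Lengths are in m, angles in rad, forces in N, time in s.
With the tool pointing down it reaches from about 0.4 to 0.85 m from the base axis. Payload 10.4 kg.
Tool frame: the origin (TCP) lies midway between the tips of the shut fingers; the grasp point (between the pads) lies manip.pinch_z behind it (manip.pinch_z is the distance from the TCP to the grasp point, in m); z points along the fingers, y is the line along which they close (so a half turn about z gives the same grasp; the last joint's range is limited). The gripper opens to 85 mm and grips with 20 to 120 N. Pads are 22 mm wide; open, the fingers measure 114 mm over their backs; the gripper's body (76 mm by 85 mm) begins 54 mm behind the grasp point. The pads swing forward as they close: fully open they stand 13 mm farther back than shut.
Start: joints at [1.19, 0.332, -0.065, 1.46, 0.022, 1.35, -0.088], TCP at [0.219, -0.585, 0.231] pointing down, gripper open.
Joint ranges: [-2.6, 2.6], [-0.5, 2.12], [-1.47, 1.34], [0.16, 2.42], [-1.27, 4.41], [0.06, 2.06], [-2.6, 2.6]. Speed limits (rad/s): [2.22, 2.22, 2.79, 2.79, 3.14, 3.14, 3.14].

## Interface

Orientations are given as a unit quaternion [x, y, z, w].
In Python, from station import monitor, optics, hand_in, manip gives the robot as it stands. The module is installed in compiled form; this text tells all that it offers.
- The arm moves only by the tool jog_arm, never from a script. Its argument "deltas" is a list of rows, each an object with "travel": the shift along the tool's x, y, z in cm, a list of three; "twist": the turn, a rotation vector about the tool's x, y, z in rad, a list of three; "hand": the finger opening in cm, from 0 to 8.54. In form: [{"travel": [x, y, z], "twist": [rx, ry, rz], "hand": hand}, ...]. A call has 1 to 12 rows; each row is the pose to reach, as a shift and turn from the pose commanded when the call began, along the tool's axes at that moment; what a row does not reach only later rows make up. A row lasts 1/10 s, in which the tool goes at most 50 mm and 8.59 degrees, less where a joint would pass 70% of its speed; a pose out of reach is approached as far as the arm can. A call with a gripper value outside its range is refused whole. The fingers move at their own pace and stop on an object; the grip force is fixed at half the most. Time passes only in rows, so rows that repeat a pose let the fingers close. It gives the time, the measured TCP pose, the force, the opening and the grip force at its end, in the units of the state.
- monitor.state(): the state, without advancing time (a new reading comes with each control period).
- optics.capture(name): name is "side" or "top" or "wrist"; returns the picture (480x640x3 uint8, blue, green, red); there is no depth.
- optics.calibration(name): a dict with "mtx" (3x3 intrinsics, pixels), "dist_coeffs" ([k1, k2, p1, p2, k3] as OpenCV has them; the pictures are not rectified), "rvec" (rotation vector, rad) and "tvec" (3), from world to camera coordinates, as OpenCV has them. Camera axes: x right, y down, z forward; pixel columns grow to the right and rows downward; lengths in m; the calibration is good to about 2 mm. A picture is of the moment at which its call begins: read the wrist's pose just before it. calibration takes no time and is no camera call; for the wrist camera it gives the pose at the moment of the call.
- hand_in(): hands the job in; it is judged then, once.
The state is a dict: "time_s": time; "joint_positions": joint angles; "joint_velocities": joint speeds; "effort": joint torques, N m; "tcp_pos": TCP position; "tcp_rot": TCP orientation; "wrist_force": force on the tool from outside, world axes, zero at the start; "torque": the same for the moment, N m; "finger_gap": opening from 0.0 (shut) to 1.0 (fully open); "gripper_force": force on a finger pad.
Only numpy, scipy, OpenCV 4.12 (cv2) and the standard library are available. Lean on these libraries where they do the work, as an engineer would, in place of code of your own. Each camera call takes 0.05 s, during which the arm holds its last target. There are 200 camera calls.

## Task

I am about to change the belt on the sander, so lock it off at its sloping console: push the big red stop plunger fully home into its yellow collar until it clicks and stays in, then slide the steel lock-off fork by its black grip all the way across, so that its prongs lie over the plunger's shoulder and trap it. Do not press the green start button, and leave the tools and other loose things on the bench where they are.

Things in the scene. Friction and masses are not known exactly. Their poses are not given: they have to be found in the camera images.
- console: Sloping-desk control console of the sander, grey steel case, fixed to the bench, 280 wide (y) x 150 deep (x), 50 mm high at the front and 155 mm at the back. Origin: centre of its underside; z up, -x is the front, which the face looks to. The face slopes 35 degrees from level: its outward normal is (-0.574, 0, 0.819) in this frame.
- face (a point): Point on the plunger's axis, level with the top of the yellow collar (outside diameter 84 mm, 8 mm high) on the sloping face. z: the face's outward normal, 35 degrees from vertical, the plunger's axis; y: level, across the face, towards the fork's grip; x: up the slope. The bare face lies at z = -8 mm here; small lamp and switch on it rise to z = 12 mm at |y| over 70 mm.
- plunger_top (a point): Centre of the flat top of the red stop plunger's crown (axes as face). The crown (diameter 40, 12 mm high) stands on a shoulder, the top of the plunger's body (diameter 64 mm). Out: crown top at z = 27 mm of face, shoulder 15 mm proud of the collar; fully home: crown top at 12 mm, shoulder flush with the collar. Push along -z.
- plunger (a joint): Travel of the red plunger into its housing, m: 0 = out, 0.015 = fully home (hard stop). A return spring pushes it out with 3 to 6.5 N; between 0.004 and 0.010 a ball detent must be overcome, about 15 N in all. Past about 0.011 the detent has clicked: it draws the plunger in and holds it when let go (it settles near 0.0143). Released earlier it springs out.
- keeper_grip (a point): Centre of the top of the black grip bar on the steel lock-off fork (axes as face): 50 long in x, 14 thick in y, 28 mm high, top at z = 34.5 mm of face, on a 4 mm plate (top at z = 6.5 mm) 80 mm wide that ends 12 mm behind the grip's centre. At y = +106 mm of face when open, +64 mm when closed. Guide rails at |x| = 35 to 52, y = 36 to 128 mm rise to z = 10.5 mm.
- keeper (a joint): Travel of the lock-off fork towards the plunger, m, along -y of face: 0 = open, 0.042 = fully closed (hard stop), prongs on both sides of the crown and over the shoulder. Starts at 0 to 0.006, stays where it is left, slides with 2 N of friction. While the plunger is out its body blocks the prongs at about 0.0105.
- start (a joint): Green start button, 0 = out, 0.006 = pressed. Diameter 29 mm, axis at x = -20, y = -73 mm of face, 3 mm below the rim of its black shroud ring (diameter 42 mm, rim at z = 9 mm of face). Must not be pressed.
- padlock: Open red padlock lying flat in front of the console, 95 x 44 mm, 22 mm high; origin at the foot end under its body, shackle towards +x. Leave alone.
- tape: Yellow tape measure lying on its side near the console's front, 70 mm, 35 mm high; origin under its centre. Leave alone.
- wrench: Steel wrench, 180 mm, lying flat, origin under its middle, along x. Leave alone.
- screwdriver: Orange-handled screwdriver, 200 mm, lying along x. Leave alone.
- cleaner: Tan rubber belt-cleaning stick, 200 x 38 x 38 mm, origin under its centre. Leave alone.
- offcut: Wooden mitred offcut, 160 x 55 x 35 mm, origin under its centre. Leave alone.
- glue: White glue bottle with orange cap, diameter 60, 170 mm high, standing; origin under its centre. Leave alone.

How it is judged:
By the outcome, as a careful person would: the job done as asked, in the order asked, and still so for the second after the job is handed in, with the robot touching nothing.
It also fails if it takes over 38 s, if anything falls off the work surface, if the arm or the gripper's body presses on something with over 40 N, if the wrist force passes 120 N, or if a joint passes its speed limit or range.

## Working session

There is one attempt and no reset: what is moved stays moved. The work goes in short steps, Python scripts to look and compute and a tool call to move; the robot and the scene stay as the last step left them, time stands still between calls to the robot, and variables do not carry over. Pictures are saved under pics/ and viewed, at most 10 in all, crops included, and the job is handed in when it is done.

Besides the shell and the picture viewer there is one more tool, called after ">>>" as name([rows], argument=value, ...), one row to a line, values as JSON. jog_arm: Moves the arm, as the interface text tells. Its arguments: {"type":"object","properties":{"deltas":{"type":"array"}},"required":["deltas"]}

```bash
mkdir -p pics; python3 - <<'E'
from station import monitor, optics, manip
import cv2, numpy as np
s=monitor.state(); print(s['time_s'],s['tcp_pos'],s['tcp_rot'],manip.pinch_z)
ims=[]
for n in ("top","side"):
    im=optics.capture(n); cv2.imwrite(f"pics/{n}0.png",im); c=optics.calibration(n)
    print(n,np.round(c['mtx'],1).tolist(),np.round(c['rvec'],3),np.round(c['tvec'],3))
E
```

```text
0.0 [ 0.21874467 -0.58505252  0.23049657] [ 9.84036329e-01  1.77966202e-01 -1.61108285e-04 -7.13007100e-04] 0.0187
top [[560.5, 0.0, 307.9], [0.0, 560.5, 235.5], [0.0, 0.0, 1.0]] [ 2.108 -2.168  0.182] [0.156 0.518 1.296]
side [[567.6, 0.0, 318.8], [0.0, 567.6, 243.4], [0.0, 0.0, 1.0]] [ 0.183 -2.849  1.201] [0.543 0.011 1.435]
```

View pics/top0.png

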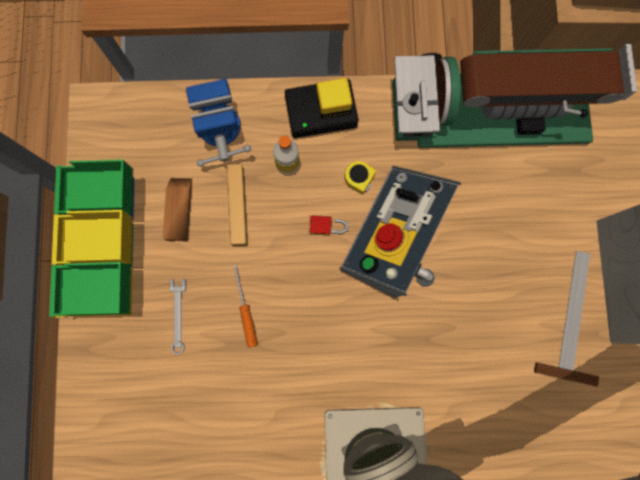

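View pics/side0.png

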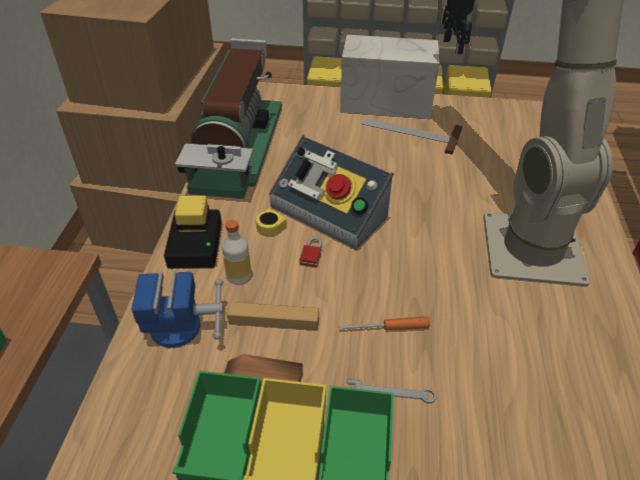

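The top view shows the crown at about (389,237), the grip at (408,195) and the green button at (369,264). In the side view they are at (339,185), (304,170) and (360,206). The console's face looks towards world +y. Next I'll triangulate these points.

```bash
cat > h.py <<'E'
import cv2, numpy as np
from scipy.spatial.transform import Rotation as R
from station import monitor, optics, manip
def ray(c,p):
    u=cv2.undistortPoints(np.array([[p]],float),c['mtx'],np.array(c['dist_coeffs'],float))[0,0]
    M=cv2.Rodrigues(np.array(c['rvec'],float))[0]; t=np.ravel(c['tvec'])
    d=M.T@np.array([*u,1]); return -M.T@t, d/np.linalg.norm(d)
def tri(rs):
    A=np.zeros((3,3));b=np.zeros(3)
    for o,d in rs:
        P=np.eye(3)-np.outer(d,d);A+=P;b+=P@o
    x=np.linalg.solve(A,b)
    return x,[np.linalg.norm((np.eye(3)-np.outer(d,d))@(x-o)) for o,d in rs]
def onz(c,p,z):
    o,d=ray(c,p); return o+d*(z-o[2])/d[2]
def frame(yaw):  # columns = face x,y,z in world ; yaw = console yaw
    return R.from_euler('z',yaw).as_matrix()@R.from_euler('y',-35,degrees=True).as_matrix()
def delta(pos,rot):  # shift (cm) and twist to target TCP pose from present
    s=monitor.state(); Q=R.from_quat(s['tcp_rot'])
    return Q.inv().apply(np.array(pos)-s['tcp_pos'])*100,(Q.inv()*R.from_matrix(rot)).as_rotvec()
E
python3 - <<'E'
from h import *
ct,cs=optics.calibration('top'),optics.calibration('side')
def blob(f,lo,hi,box):
    h=cv2.cvtColor(cv2.imread(f),cv2.COLOR_BGR2HSV); m=cv2.inRange(h,lo,hi)
    k=np.zeros_like(m);x0,y0,x1,y1=box;k[y0:y1,x0:x1]=m[y0:y1,x0:x1]
    c=max(cv2.findContours(k,0,2)[0],key=cv2.contourArea);print(cv2.boundingRect(c),cv2.contourArea(c))
    M=cv2.moments(c);return M['m10']/M['m00'],M['m01']/M['m00']
for n,lo,hi,bt,bs in [('red',(0,150,60),(8,255,255),(365,215,415,260),(315,165,365,210)),
  ('green',(50,100,40),(85,255,255),(355,250,385,280),(345,190,380,220)),
  ('grip',(0,0,0),(180,255,38),(392,180,424,208),(292,155,318,185))]:
    a,b=blob('pics/top0.png',lo,hi,bt),blob('pics/side0.png',lo,hi,bs)
    print(n,np.round(a,1),np.round(b,1),*[np.round(v,4) for v in tri([ray(ct,a),ray(cs,b)])])
d=onz(ct,(459,183),.155)-onz(ct,(405,294),.155); print('back',d,np.linalg.norm(d),np.arctan2(-d[0],d[1]))
d=onz(ct,(394,168),.05)-onz(ct,(342,268),.05); print('front',d,np.linalg.norm(d),np.arctan2(-d[0],d[1]))
E
```

```text
(376, 224, 27, 27) 522.0
(326, 174, 25, 25) 427.0
red [389.  236.9] [337.9 185.9] [ 0.5038 -0.0413  0.1126] [0.0014 0.0014]
(362, 257, 13, 13) 121.5
(353, 199, 13, 12) 101.5
green [367.8 263. ] [358.7 204.5] [0.4471 0.0078 0.0993] [0.001 0.001]
(397, 189, 21, 13) 155.0
(296, 159, 15, 21) 136.5
grip [407.  194.6] [303.2 169.4] [ 0.5986 -0.0861  0.1215] [0.0013 0.0013]
back [ 0.24205317 -0.13415658  0.        ] 0.2767448723029448 -2.076892249156007
front [ 0.2396578  -0.13545014  0.        ] 0.2752863955130811 -2.0852203861030914
```

```bash
python3 - <<'E'
from h import *
F=frame(-2.08); print(np.round(F,3))
for P,l in [((.5038,-.0413,.1126),(0,0,.013)),((.4471,.0078,.0993),(-.02,-.073,.006)),((.5986,-.0861,.1215),(0,.104,.026))]:
    print(np.round(P-F@l,4))
O=np.array([.503,-.036,.1])
print(R.from_quat(monitor.state()['tcp_rot']).as_matrix().round(2).tolist())
for s in (1,-1):
    rot=np.c_[-s*F[:,0],s*F[:,1],-F[:,2]]; print(s,np.linalg.det(rot),*[v.round(3) for v in delta(O+F@(0,0,.14),rot)])
    print(O+F@(0,0,.14))
E
```

```text
[[-0.399  0.873  0.28 ]
 [-0.715 -0.487  0.501]
 [ 0.574  0.     0.819]]
[ 0.5002 -0.0478  0.102 ]
[ 0.5012 -0.0451  0.1059]
[ 0.5005 -0.0484  0.1002]
[[0.94, 0.35, -0.0], [0.35, -0.94, 0.0], [-0.0, -0.0, -1.0]]
1 1.0000000000000004 [ 51.978 -46.674   1.646] [-0.216 -0.585 -0.681]
[0.54214515 0.03411319 0.21468129]
-1 1.0000000000000004 [ 51.978 -46.674   1.646] [-0.739  0.273  2.343]
[0.54214515 0.03411319 0.21468129]
```

>>> jog_arm([
  {"travel": [10, -9, -4], "twist": [0, 0, 0], "hand": 0},
  {"travel": [53.1, -47.2, -1.95], "twist": [-0.216, -0.585, -0.681], "hand": 0},
  {"travel": [53.1, -47.2, -1.95], "twist": [-0.216, -0.585, -0.681], "hand": 0},
  {"travel": [53.1, -47.2, -1.95], "twist": [-0.216, -0.585, -0.681], "hand": 0},
  {"travel": [53.1, -47.2, -1.95], "twist": [-0.216, -0.585, -0.681], "hand": 0},
  {"travel": [53.1, -47.2, -1.95], "twist": [-0.216, -0.585, -0.681], "hand": 0},
  {"travel": [53.1, -47.2, -1.95], "twist": [-0.216, -0.585, -0.681], "hand": 0},
  {"travel": [53.1, -47.2, -1.95], "twist": [-0.216, -0.585, -0.681], "hand": 0},
  {"travel": [53.1, -47.2, -1.95], "twist": [-0.216, -0.585, -0.681], "hand": 0},
  {"travel": [53.1, -47.2, -1.95], "twist": [-0.216, -0.585, -0.681], "hand": 0},
  {"travel": [53.1, -47.2, -1.95], "twist": [-0.216, -0.585, -0.681], "hand": 0},
  {"travel": [53.1, -47.2, -1.95], "twist": [-0.216, -0.585, -0.681], "hand": 0},
])

```text
time_s: 1.3
tcp_pos: [0.4988, -0.0551, 0.2498]
tcp_rot: [0.823, 0.482, -0.259, 0.153]
wrist_force: [0.8, 1.0, 0.4]
finger_gap: -0.0
gripper_force: 0.0
```

```bash
python3 - <<'E'
from h import *
F=frame(-2.08); O=np.array([.5006,-.047,.103]); rot=np.c_[-F[:,0],F[:,1],-F[:,2]]
s=monitor.state(); print(s['time_s'],s['tcp_pos'],F.T@(s['tcp_pos']-O),s['wrist_force'],s['finger_gap'],s['joint_positions'])
print(*[v.round(3) for v in delta(O+F@(0,0,.18),rot)])
E
```

```text
1.3 [ 0.49882319 -0.05513251  0.24975915] [0.09070372 0.00241306 0.11564841] [0.8297681  0.98715388 0.36454431] -0.00012012724178819695 [ 0.24471589  0.39160287 -0.65453752  1.54534829  0.59383759  1.79245514
 -0.96286998]
[ 9.066 -0.246 -6.441] [ 0.001  0.001 -0.001]
```

>>> jog_arm([
  {"travel": [4.5, -0.1, -3.2], "twist": [0, 0, 0], "hand": 0},
  {"travel": [9.1, -0.25, -6.4], "twist": [0, 0, 0], "hand": 0},
  {"travel": [9.1, -0.25, -6.4], "twist": [0, 0, 0], "hand": 0},
  {"travel": [9.1, -0.25, -6.4], "twist": [0, 0, 0], "hand": 0},
  {"travel": [9.1, -0.25, -6.4], "twist": [0, 0, 0], "hand": 0},
])

```text
time_s: 1.8
tcp_pos: [0.5502, 0.0406, 0.2498]
tcp_rot: [0.823, 0.482, -0.26, 0.153]
wrist_force: [0.1, -0.9, -0.4]
finger_gap: 0.002
gripper_force: 0.0
```

```bash
python3 - <<'E'
from h import *
F=frame(-2.08); O=np.array([.5006,-.047,.103])
c=optics.calibration('wrist'); im=optics.capture('wrist'); cv2.imwrite('pics/w1.png',im)
np.savez('w1.npz',**{k:np.array(c[k],float) for k in ('mtx','dist_coeffs','rvec','tvec')})
s=monitor.state(); print(s['time_s'],(F.T@(s['tcp_pos']-O)).round(4),s['wrist_force'])
for l in [(0,0,.027),(-.02,-.073,.006),(0,.104,.0345)]:
    print(cv2.projectPoints(F@l+O,c['rvec'],c['tvec'],c['mtx'],c['dist_coeffs'])[0].ravel().round(1)) if 1 else 0
E
```

```text
1.85 [0.0025 0.0009 0.178 ] [-0.40001539 -0.03856033  0.14687269]
[319.  213.5]
[234.1 185.1]
[448.  215.9]
```

View pics/w1.png

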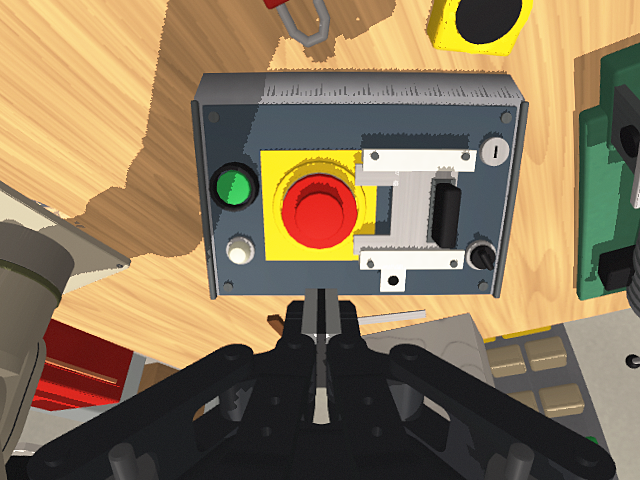

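The wrist view agrees with the estimate. The crown is at about (319,212) against (319,213) predicted, the green button at (234,186) against (234,185), and the grip at about (448,215). I'll descend on the crown.

>>> jog_arm([
  {"travel": [0.1, -0.1, 4.5], "twist": [0, 0, 0], "hand": 0},
  {"travel": [0.1, -0.1, 9], "twist": [0, 0, 0], "hand": 0},
  {"travel": [0.1, -0.1, 12], "twist": [0, 0, 0], "hand": 0},
  {"travel": [0.1, -0.1, 13.8], "twist": [0, 0, 0], "hand": 0},
  {"travel": [0.1, -0.1, 13.8], "twist": [0, 0, 0], "hand": 0},
  {"travel": [0.1, -0.1, 13.8], "twist": [0, 0, 0], "hand": 0},
])

```text
time_s: 2.45
tcp_pos: [0.5115, -0.0274, 0.1376]
tcp_rot: [0.823, 0.482, -0.259, 0.153]
wrist_force: [0.1, 0.5, -0.2]
finger_gap: 0.001
gripper_force: 0.0
```

```bash
cat > st.py <<'E'
from h import *
F=frame(-2.08); O=np.array([.5006,-.047,.103])
s=monitor.state(); print(s['time_s'],(F.T@(s['tcp_pos']-O)*1000).round(1),'force in face axes',(F.T@s['wrist_force']).round(1))
E
python3 st.py
```

```text
2.45 [ 1.4 -0.1 41.2] force in face axes [-0.6 -0.1  0.1]
```

>>> jog_arm([
  {"travel": [0.1, 0, 0.8], "twist": [0, 0, 0], "hand": 0},
  {"travel": [0.1, 0, 1.2], "twist": [0, 0, 0], "hand": 0},
  {"travel": [0.1, 0, 1.5], "twist": [0, 0, 0], "hand": 0},
  {"travel": [0.1, 0, 1.8], "twist": [0, 0, 0], "hand": 0},
  {"travel": [0.1, 0, 2.1], "twist": [0, 0, 0], "hand": 0},
  {"travel": [0.1, 0, 2.1], "twist": [0, 0, 0], "hand": 0},
  {"travel": [0.1, 0, 2.1], "twist": [0, 0, 0], "hand": 0},
])

```text
time_s: 3.15
tcp_pos: [0.5059, -0.0362, 0.1187]
tcp_rot: [0.822, 0.483, -0.259, 0.153]
wrist_force: [0.3, 0.9, -0.1]
finger_gap: 0.002
gripper_force: 0.4
```

```bash
python3 st.py
```

```text
3.15 [-0.8 -0.6 19.8] force in face axes [-0.8 -0.2  0.4]
```

```bash
python3 - <<'E'
from h import *
a=optics.capture('wrist'); b=optics.capture('side')[120:260,250:430]
b=cv2.resize(b,None,fx=2,fy=2); a=cv2.resize(a[:, :],(427,320)); b=np.vstack([b,np.zeros((40,360,3),np.uint8)])
cv2.imwrite('pics/p2.png',np.hstack([a,b]))
E
```

```text
(no output)
```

View pics/p2.png

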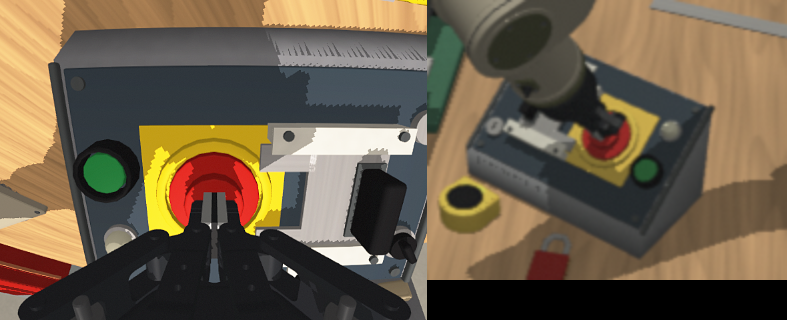

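The fingertips are over the crown, at (218,195) in the left half, but not yet loading it. The face seems to lie lower than I estimated, so I'll check the height using the wrist view as a third ray.

```bash
python3 - <<'E'
from h import *
F=frame(-2.08); O=np.array([.5006,-.047,.103])
ct,cs=optics.calibration('top'),optics.calibration('side'); w=dict(np.load('w1.npz'))
h=cv2.cvtColor(cv2.imread('pics/w1.png'),cv2.COLOR_BGR2HSV)
def big(m):
    c=max(cv2.findContours(m,0,2)[0],key=cv2.contourArea); return c
g=cv2.inRange(h,(50,100,40),(85,255,255)); g[:,300:]=0
e=cv2.fitEllipse(big(g)); print('green',e)
for rs in ([ray(ct,(367.8,263)),ray(w,e[0])],[ray(cs,(358.7,204.5)),ray(w,e[0])]):
    x,r=tri(rs); print('face coords',(F.T@(x-O)*1000).round(1),np.round(r,4))
r=cv2.inRange(h,(0,150,60),(8,255,255)); r[:120]=0; r[:, :250]=0; r[:,400:]=0
e=cv2.fitEllipse(big(r)); print('red',e)
d=w['mtx'][0,0]*.064/e[1][1]
o,_=ray(w,(320,240)); print('cam face coords',(F.T@(o-O)).round(4),'depth from body dia',d)
x=o+ray(w,e[0])[1]*d; print('body centre',(F.T@(x-O)*1000).round(1))
E
```

```text
green ((233.34735107421875, 187.19790649414062), (33.02814483642578, 34.71587371826172), 127.02920532226562)
face coords [-19.1 -73.7   9.3] [0.0008 0.0008]
face coords [-19.6 -72.7  10.4] [0.0007 0.0007]
red ((318.9339599609375, 210.86074829101562), (72.74405670166016, 73.14863586425781), 104.62500762939453)
cam face coords [-0.0766  0.0013  0.3206] depth from body dia 0.3241006070847714
body centre [ 3.  -0.1  6.4]
```

>>> jog_arm([
  {"travel": [-0.1, 0, 0.2], "twist": [0, 0, 0], "hand": 0},
  {"travel": [-0.1, 0, 0.3], "twist": [0, 0, 0], "hand": 0},
  {"travel": [-0.1, 0, 0.3], "twist": [0, 0, 0], "hand": 0},
])

```text
time_s: 3.55
tcp_pos: [0.5058, -0.0366, 0.118]
tcp_rot: [0.823, 0.483, -0.257, 0.153]
wrist_force: [2.2, 7.5, 10.3]
finger_gap: 0.002
gripper_force: 6.4
```

```bash
python3 st.py; python3 - <<'E'
from h import *
F=frame(-2.08); O=np.array([.5006,-.047,.103])
c=optics.calibration('wrist'); a=optics.capture('wrist'); 
for l in [(0,0,.027),(0,0,.012),tuple(F.T@(monitor.state()['tcp_pos']-O))]:
    print(l,cv2.projectPoints(F@np.array(l)+O,c['rvec'],c['tvec'],c['mtx'],c['dist_coeffs'])[0].ravel().round(1))
cv2.imwrite('pics/p3.png',cv2.resize(a[190:390,200:440],None,fx=3,fy=3,interpolation=2))
E
```

```text
3.55 [-0.8 -0.5 18.9] force in face axes [-0.3 -1.8 12.8]
(0, 0, 0.027) [320.5 317.2]
(0, 0, 0.012) [320.4 300.1]
(np.float64(-0.0008406575701275451), np.float64(-0.0005717174244715855), np.float64(0.018911954203510124)) [319.1 305.9]
```

View pics/p3.png

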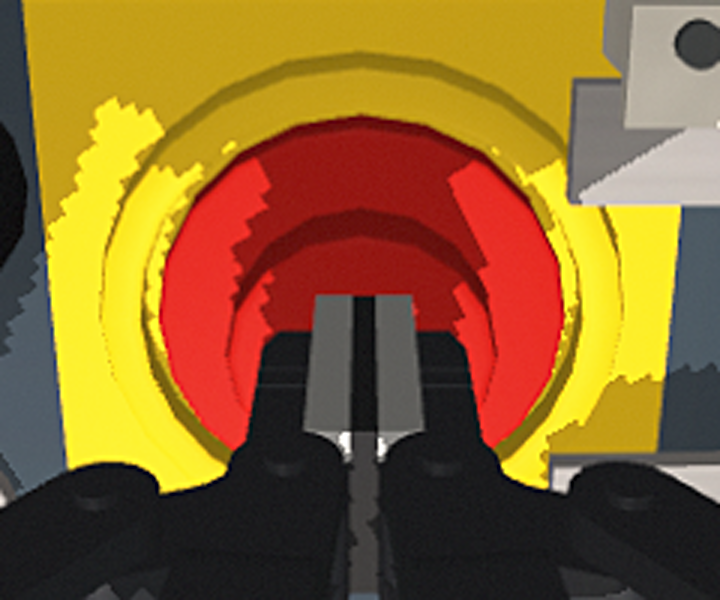

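The tips rest on the crown, roughly centred, and the force has reached 13 N. I'll push on in small steps.

>>> jog_arm([
  {"travel": [0, 0, 0.2], "twist": [0, 0, 0], "hand": 0},
  {"travel": [0, 0, 0.4], "twist": [0, 0, 0], "hand": 0},
  {"travel": [0, 0, 0.6], "twist": [0, 0, 0], "hand": 0},
  {"travel": [0, 0, 0.6], "twist": [0, 0, 0], "hand": 0},
])

```text
time_s: 4.0
tcp_pos: [0.5059, -0.0368, 0.1177]
tcp_rot: [0.823, 0.484, -0.255, 0.154]
wrist_force: [-0.4, 22.1, 46.1]
finger_gap: -0.001
gripper_force: 24.1
```

```bash
python3 st.py
```

```text
4.0 [-1.  -0.4 18.6] force in face axes [ 10.8 -11.1  48.7]
```

At 18.6 mm it has become stiff, which fits the hard stop, with the detent passed during the first push. I'll retract and check that it stays in.

>>> jog_arm([
  {"travel": [0, 0, -0.8], "twist": [0, 0, 0], "hand": 0},
  {"travel": [0, 0, -4], "twist": [0, 0, 0], "hand": 0},
  {"travel": [0, 0, -8], "twist": [0, 0, 0], "hand": 0},
  {"travel": [0, 0, -12], "twist": [0, 0, 0], "hand": 0},
  {"travel": [0, 0, -15], "twist": [0, 0, 0], "hand": 0},
  {"travel": [0, 0, -15], "twist": [0, 0, 0], "hand": 0},
  {"travel": [0, 0, -15], "twist": [0, 0, 0], "hand": 0},
])

```text
time_s: 4.7
tcp_pos: [0.5449, 0.0338, 0.2344]
tcp_rot: [0.822, 0.483, -0.259, 0.153]
wrist_force: [0.5, -0.2, -0.4]
finger_gap: 0.0
gripper_force: 0.0
```

```bash
python3 st.py; python3 - <<'E'
from h import *
F=frame(-2.08); O=np.array([.5006,-.047,.103])
c=optics.calibration('wrist'); a=optics.capture('wrist'); cv2.imwrite('pics/w4.png',a)
np.savez('w4.npz',**{k:np.array(c[k],float) for k in ('mtx','dist_coeffs','rvec','tvec')})
old=cv2.imread('pics/w1.png')
cv2.imwrite('pics/p4.png',np.hstack([cv2.resize(i[60:310,200:530],None,fx=1.2,fy=1.2) for i in (old,a)]))
print(c['mtx'][0][0])
E
```

```text
4.7 [-1.000e-01 -7.000e-01  1.605e+02] force in face axes [-0.3  0.5 -0.3]
370.4299576723256
```

View pics/p4.png

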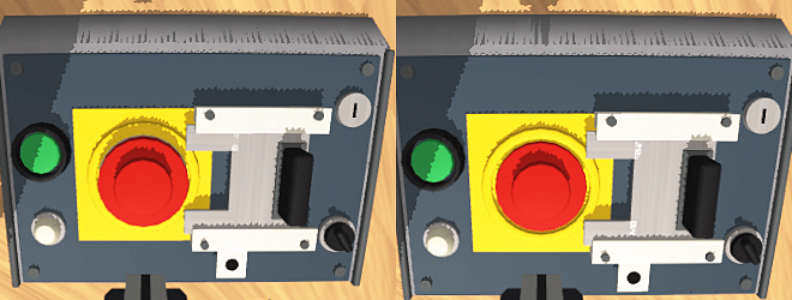

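The plunger now sits concentric and flush in the collar, at about (541,185) in the right half, so it is latched. Contact puts the face about 6.5 mm higher than my frame. Next I'll locate the grip's outer edge.

```bash
sed -i 's/O=np.array(\[.5006,-.047,.103\])/O=np.array([.5006,-.047,.103])+F[:,2]*.0066/' st.py; python3 - <<'E'
from h import *
F=frame(-2.08); O=np.array([.5006,-.047,.103])+F[:,2]*.0066
w=dict(np.load('w4.npz'))
g=cv2.cvtColor(cv2.imread('pics/w4.png'),cv2.COLOR_BGR2GRAY); m=(g<32).astype(np.uint8)*255; k=np.zeros_like(m);k[180:270,430:490]=m[180:270,430:490]
c=max(cv2.findContours(k,0,2)[0],key=cv2.contourArea); x,y,ww,hh=cv2.boundingRect(c); print(x,y,ww,hh)
def onface(p,z):
    o,d=ray(w,p); o=F.T@(o-O); d=F.T@d; return ((o+d*(z-o[2])/d[2])*1000).round(1)
print('outer top',onface((x+ww,y+hh/2),.0345),'crown',onface((320.8,214),.012),'inner foot',onface((x,y+hh/2),.0065))
print('screws',onface((470,60+72/1.2+0),-.008))
rot=np.c_[-F[:,0],F[:,1],-F[:,2]]
for l in [(0,.14,.07),(0,.14,.016)]: print(*[v.round(3) for v in delta(O+F@l,rot)])
E
```

```text
439 190 31 68
outer top [ -2.3 111.5  34.5] crown [-4.   0.3 12. ] inner foot [ 5.9 97.4  6.5]
screws [-76.5 119.7  -8. ]
[ 0.044 14.065  8.302] [ 0.     0.001 -0.001]
[ 0.052 14.064 13.702] [ 0.     0.001 -0.001]
```

>>> jog_arm([
  {"travel": [0.1, 5, 0], "twist": [0, 0, 0], "hand": 0},
  {"travel": [0.2, 10, 0], "twist": [0, 0, 0], "hand": 0},
  {"travel": [0.2, 14, 2], "twist": [0, 0, 0], "hand": 0},
  {"travel": [0.2, 14, 5], "twist": [0, 0, 0], "hand": 0},
  {"travel": [0.2, 14, 8], "twist": [0, 0, 0], "hand": 0},
  {"travel": [0.2, 14, 8], "twist": [0, 0, 0], "hand": 0},
  {"travel": [0.2, 14, 10.5], "twist": [0, 0, 0], "hand": 0},
  {"travel": [0.2, 14, 12.5], "twist": [0, 0, 0], "hand": 0},
  {"travel": [0.2, 14, 13.6], "twist": [0, 0, 0], "hand": 0},
  {"travel": [0.2, 14, 13.6], "twist": [0, 0, 0], "hand": 0},
  {"travel": [0.2, 14, 13.6], "twist": [0, 0, 0], "hand": 0},
])

```text
time_s: 5.85
tcp_pos: [0.6304, -0.1007, 0.1233]
tcp_rot: [0.823, 0.483, -0.259, 0.153]
wrist_force: [0.0, -0.1, 0.2]
finger_gap: 0.002
gripper_force: 0.0
```

```bash
python3 st.py
```

```text
5.85 [ -1.7 139.5  19.4] force in face axes [0.2 0.1 0.1]
```

>>> jog_arm([
  {"travel": [0, -0.6, 0.1], "twist": [0, 0, 0], "hand": 0},
  {"travel": [0, -1.2, 0.1], "twist": [0, 0, 0], "hand": 0},
  {"travel": [0, -1.8, 0.1], "twist": [0, 0, 0], "hand": 0},
  {"travel": [0, -2.4, 0.1], "twist": [0, 0, 0], "hand": 0},
  {"travel": [0, -3, 0.1], "twist": [0, 0, 0], "hand": 0},
  {"travel": [0, -3.6, 0.1], "twist": [0, 0, 0], "hand": 0},
  {"travel": [0, -4.2, 0.1], "twist": [0, 0, 0], "hand": 0},
  {"travel": [0, -4.8, 0.1], "twist": [0, 0, 0], "hand": 0},
  {"travel": [0, -4.8, 0.1], "twist": [0, 0, 0], "hand": 0},
  {"travel": [0, -4.8, 0.1], "twist": [0, 0, 0], "hand": 0},
])

```text
time_s: 6.85
tcp_pos: [0.5874, -0.0786, 0.1214]
tcp_rot: [0.822, 0.483, -0.26, 0.153]
wrist_force: [-0.5, -0.1, 0.6]
finger_gap: 0.004
gripper_force: 0.0
```

```bash
python3 st.py
```

```text
6.85 [-1.5 91.2 16.9] force in face axes [ 0.6 -0.4  0.3]
```

>>> jog_arm([
  {"travel": [0, -0.3, 0], "twist": [0, 0, 0], "hand": 0},
  {"travel": [0, -0.6, 0], "twist": [0, 0, 0], "hand": 0},
  {"travel": [0, -0.8, 0], "twist": [0, 0, 0], "hand": 0},
  {"travel": [0, -0.8, 0], "twist": [0, 0, 0], "hand": 0},
])

```text
time_s: 7.25
tcp_pos: [0.5808, -0.075, 0.1215]
tcp_rot: [0.823, 0.482, -0.259, 0.153]
wrist_force: [3.7, -3.8, -1.7]
finger_gap: 0.0
gripper_force: 1.9
```

```bash
python3 st.py; python3 -c "
from h import *
cv2.imwrite('pics/p5.png',optics.capture('wrist'))"
```

```text
7.25 [-1.4 83.7 17. ] force in face axes [ 0.3  5.1 -2.3]
```

View pics/p5.png

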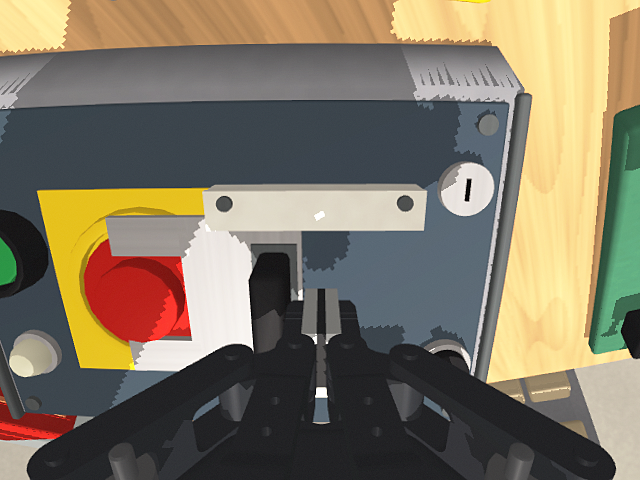

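The prongs, at about (150,235) and (165,350), now straddle the crown, and the fingers bear on the grip at (270,290). The force is only 5 N, so I'll push on to the stop.

>>> jog_arm([
  {"travel": [0, -0.2, 0], "twist": [0, 0, 0], "hand": 0},
  {"travel": [0, -0.4, 0], "twist": [0, 0, 0], "hand": 0},
  {"travel": [0, -0.4, 0], "twist": [0, 0, 0], "hand": 0},
])

```text
time_s: 7.6
tcp_pos: [0.5805, -0.0748, 0.1218]
tcp_rot: [0.823, 0.482, -0.256, 0.155]
wrist_force: [19.6, -10.5, -8.0]
finger_gap: -0.003
gripper_force: 10.8
```

```bash
python3 st.py
```

```text
7.6 [-1.3 83.3 17.2] force in face axes [-4.9 22.2 -6.3]
```

It has hit the hard stop: 22 N, with only 0.4 mm more travel. I'll back off and then withdraw.

>>> jog_arm([
  {"travel": [0, 1, 0], "twist": [0, 0, 0], "hand": 0},
  {"travel": [0, 2.2, 0], "twist": [0, 0, 0], "hand": 0},
  {"travel": [0, 2.4, -1], "twist": [0, 0, 0], "hand": 0},
  {"travel": [0, 2.4, -5], "twist": [0, 0, 0], "hand": 0},
  {"travel": [0, 2.4, -10], "twist": [0, 0, 0], "hand": 0},
  {"travel": [0, -4, -14], "twist": [0, 0, 0], "hand": 0},
  {"travel": [0, -4, -14], "twist": [0, 0, 0], "hand": 0},
  {"travel": [0, -4, -14], "twist": [0, 0, 0], "hand": 0},
  {"travel": [0, -4, -14], "twist": [0, 0, 0], "hand": 0},
])

```text
time_s: 8.5
tcp_pos: [0.5811, 0.0174, 0.2364]
tcp_rot: [0.822, 0.483, -0.259, 0.153]
wrist_force: [-0.2, -0.2, 0.1]
finger_gap: -0.001
gripper_force: 0.0
```

```bash
python3 st.py; python3 -c "
from h import *
cv2.imwrite('pics/p6.png',optics.capture('wrist'))"
```

```text
8.5 [ -1.8  38.9 157.5] force in face axes [ 0.3 -0.  -0.1]
```

View pics/p6.png

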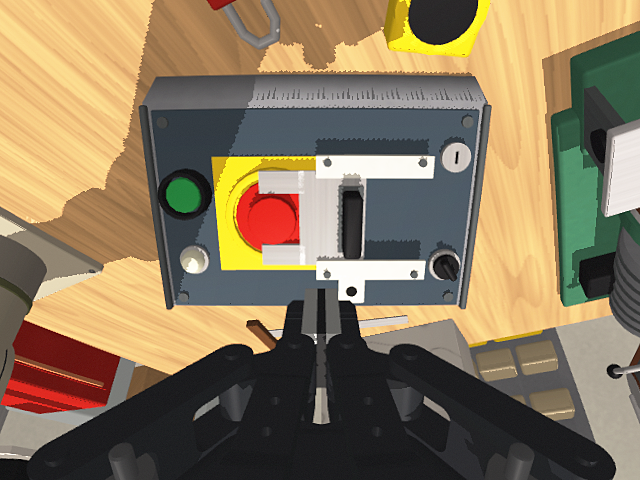

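The fork is fully across, with its prongs at (280,182) and (283,254) on both sides of the crown at (270,222). The grip is at (353,222), and nothing is touching.

```bash
python3 -c "
from station import hand_in
print(hand_in())"
```

```text
the job is handed in; nothing more can be done
None
```

The sander is locked off: the stop plunger is latched fully home, the fork is slid to its hard stop over the plunger's shoulder, and I did not touch the start button or the loose things; the job is handed in (about 8.5 s of robot time), but no verdict came back.

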